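# Slide the top-heavy die cabinet home into its bay

## Task

Push the tall, heavy die cabinet along the bench into its parking bay, between the two side fences, until its back sits squarely against the stop plate, then leave it standing there. It is top-heavy, so push low on the projecting foot: it must slide, never tip or be lifted. The steel die on its lid must ride along, still standing and not touched, and the amber bottle, the steel ring and the punch on the bench stay where they are.

Things in the scene. Friction and masses are not known exactly. Their poses are not given: they have to be found in the camera images.
- cabinet: Tall white die cabinet with grey drawer fronts, loose, about 1.4 kg. Origin: on the bench under the centre of its tall part (90 mm along x, 130 along y, top at z = 200 mm, lid rim 5 mm high). z up; +x runs from foot to back: its way of travel. The dark plinth, 40 mm high, is flush at back and sides and sticks out 45 mm in front as a foot, to x = -90 mm. It slides if pushed on the foot, tips if pushed high up.
- toe_face (a point): Centre of the foot's upright front face (130 mm wide along y, 40 mm high), 20 mm above the bench, at cabinet x = -90 mm: the face to push. Axes as the cabinet's. With the cabinet home it stands 20 mm outside the bay's mouth.
- back_face (a point): Point on the cabinet's flat back face, mid-width, 20 mm above the bench, at cabinet x = +45 mm: the face that must meet the stop plate. Axes as the cabinet's, parallel to the bay's when it is home.
- bay: Bay of dark steel bars fixed to the bench. Origin: on the bench, middle of the stop plate's inner face; z up, +x is the way in, so things inside have negative x. Stop: 176 mm along y, 30 high. Side fences, 25 mm high, 10 thick: inner faces at y = +-73 mm (8 mm play each side), straight from x = 0 to -75 mm, then flared outward 0.55 rad to x = -115 mm (mouth 190 mm). Cabinet home: its origin at bay x = -45 mm.
- die: Steel pellet die standing loose on the cabinet's lid, within 25 mm of its middle: base 42 mm across and 22 mm high, narrower stem above, 60 mm high in all, 0.2 kg. Origin: centre of its underside, z up. It must stay standing on the lid, untouched.
- amber: Bystander: capped brown glass bottle, 60 mm across, 140 mm high, on the bench behind the stop plate. Origin: centre of its underside. Leave alone.
- die_ring: Bystander: plain steel ring, 60 mm across, 26 mm hole, 24 mm high, on the bench behind the stop plate. Origin: centre of its underside. Leave alone.
- punch: Bystander: small steel punch with a round foot, 40 mm across, 48 mm high, on the bench behind the stop plate. Origin: centre of its underside. Leave alone.
Things that resemble listed ones, but are neither listed nor needed, are in the scene too. Several things look just like the cabinet: the one meant starts farthest to the robot's left.

How it is judged:
By the outcome, as a careful person would: the job done as asked, in the order asked, and still so for the second after the job is handed in, with the robot touching nothing.
It also fails if it takes over 64 s, if anything falls off the work surface, if the arm or the gripper's body presses on something with over 40 N, if the wrist force passes 120 N, or if a joint passes its speed limit or range.

## Robot

A 6-joint arm with a two-finger parallel gripper is mounted at the origin on the work surface. World frame = base frame: x ahead of the robot, y to its left, z up, the work surface at z = 0. Lengths are in mm, angles in rad, forces in N, time in s.
With the tool pointing down it reaches from about 200 to 875 mm from the base axis. Payload 3.4 kg.
Tool frame: the origin (TCP) lies midway between the tips of the shut fingers; the grasp point (between the pads) lies 19 mm behind it; x points along the fingers, y is the direction in which the jaws open and shut, and the axes are right-handed (so a half turn about x gives the same grasp; the last joint's range is limited). The gripper opens to 94 mm and grips with 3 to 60 N. Pads are 16 mm wide; open, the fingers measure 119 mm over their backs; the gripper's body (75 mm by 177 mm) begins 78 mm behind the grasp point.
Start: joints at [-1.47, 0.276, 1.505, -0, 1.361, -0.121], TCP at [126.488, -560.951, 205.493] pointing down, gripper open.
Joint ranges: [-2.89, 2.89], [-0.75, 2.08], [0.22, 2.7], [-1.18, 4.32], [0.11, 2.71], [-2.7, 2.7]. Speed limits (rad/s): [2.57, 2.57, 3.14, 3.14, 3.14, 3.14].

## Interface

Orientations are given as a unit quaternion [w, x, y, z].
In Python, from plant import robot, read_camera, camera_info, job gives the robot as it stands.
- The arm moves only by the tool send_rows, never from a script. Its argument "steps" is a list of rows, each an object of numbers: "rx", "ry", "rz": the turn, a rotation vector about the tool's x, y, z in degrees; "x", "y", "z": the shift along the tool's x, y, z in cm; "jaw": the opening, from 0 (shut) to 1 (fully open). In form: [{"rx": .., "ry": .., "rz": .., "x": .., "y": .., "z": .., "jaw": ..}, ...]. A call has 1 to 5 rows; each row is the pose to reach, as a shift and turn from the pose commanded when the call began, along the tool's axes at that moment; what a row does not reach only later rows make up. A row lasts 1/10 s, in which the tool goes at most 50 mm and 8.59 degrees, less where a joint would pass 70% of its speed; a pose out of reach is approached as far as the arm can. A call with a gripper value outside its range is refused whole. The fingers move at their own pace and stop on an object; "grip_force" is the grip in N (left out, the last holds). Time passes only in rows, so rows that repeat a pose let the fingers close. It gives the time, the measured TCP pose, the force and the opening at its end, in the units of the state.
- robot.observe(): the state, without advancing time (a new reading comes with each control period).
- read_camera(name): name is "scene" or "side" or "wrist"; returns the picture (480x640x3 uint8, red, green, blue); there is no depth.
- camera_info(name): a dict with "fx", "fy", "cx", "cy" (pixels), "rvec" (rotation vector, rad) and "tvec" (3), from world to camera coordinates, as OpenCV has them; the wrist camera has in their place "mount" (4x4, takes a point from camera to tool coordinates, whose origin is the TCP and whose axes are the tool frame's). Camera axes: x right, y down, z forward; pixel columns grow to the right and rows downward; lengths in mm; the calibration is good to about 2 mm. The wrist camera is an equidistant fisheye: a pixel r from the principal point sees the ray r / f radians off the axis. A picture is of the moment at which its call begins: read the wrist's pose just before it. camera_info takes no time and is no camera call.
- job.hand_in(): hands the job in, once; it reports no verdict.
The state is a dict: "clock": time; "joint_positions": joint angles; "dq": joint speeds; "effort": joint torques, N m; "position": TCP position; "eef_rot": TCP orientation; "wrist_force": force on the tool from outside, world axes, zero at the start; "ft_torque": the same for the moment, N m; "opening": opening from 0.0 (shut) to 1.0 (fully open).
Only numpy, scipy, OpenCV 4.12 (cv2) and the standard library are available. Lean on these libraries where they do the work, as an engineer would, in place of code of your own. Each camera call takes 0.05 s, during which the arm holds its last target.

## Working session

There is one attempt and no reset: what is moved stays moved. The work goes in short steps, Python scripts to look and compute and a tool call to move; the robot and the scene stay as the last step left them, time stands still between calls to the robot, and variables do not carry over. Pictures are saved under pics/ and viewed, and the job is handed in when it is done.

Besides the shell and the picture viewer there is one more tool, called by a JSON object that holds its "op" and its "data", one argument or row to a line. send_rows: Moves the arm, as the interface text tells. Its arguments: {"type":"object","properties":{"steps":{"type":"array","items":{"type":"object","properties":{"rx":{"type":"number"},"ry":{"type":"number"},"rz":{"type":"number"},"x":{"type":"number"},"y":{"type":"number"},"z":{"type":"number"},"jaw":{"type":"number"}}}},"grip_force":{"type":"number"}},"required":["steps"]}

```bash
ls; mkdir -p pics; python3 - <<'E'
from plant import robot, read_camera, camera_info, job
import cv2
print(robot.observe())
for n in ("scene","side","wrist"):
    print(n,camera_info(n))
    cv2.imwrite(f"pics/{n}0.png",read_camera(n)[:,:,::-1])
E
```

```text
pics
{'clock': 0.0, 'joint_positions': array([-1.46999936e+00,  2.76563513e-01,  1.50609120e+00, -2.95990706e-05,
        1.36070904e+00, -1.21020789e-01]), 'dq': array([-0.0004413 , -0.00011906,  0.00032277,  0.00085282, -0.0004653 ,
        0.00145475]), 'effort': array([ 2.67726609e-04, -4.04587340e+01, -2.37229800e+01,  7.00646429e-02,
        3.48186039e-02, -1.31058860e-04]), 'position': array([ 126.41701456, -560.35668572,  204.63941461]), 'eef_rot': array([-0.07763963, -0.70275784, -0.07889213,  0.70276564]), 'wrist_force': array([-0.87817982,  0.88799524,  0.32309105]), 'ft_torque': array([-0.00578876, -0.01471498, -0.02505612]), 'opening': 1.0035783020055835}
scene {'fx': 488.1442968773963, 'fy': 488.1442968773963, 'cx': 314.3685562391328, 'cy': 239.9072137977104, 'rvec': array([ 0.68532511,  2.96789415, -0.46197466]), 'tvec': array([ 447.63294147, -134.45219673, 1089.35352388])}
side {'fx': 560.7626578951745, 'fy': 560.7626578951745, 'cx': 314.39430263679196, 'cy': 233.72010912796907, 'rvec': array([ 2.1713686 ,  1.88606485, -0.32636256]), 'tvec': array([ -39.02378461, -394.98786529, 1387.82945831])}
wrist {'fx': 371.64829954431775, 'fy': 371.64829954431775, 'cx': 314.8247593745984, 'cy': 245.17610934076515, 'mount': array([[ 2.82807282e-04, -2.61354837e-01,  9.65242752e-01,
        -1.79553087e+02],
       [ 9.99999925e-01, -1.83011639e-04, -3.42544129e-04,
         1.05326051e+00],
       [ 2.66176223e-04,  9.65242776e-01,  2.61354765e-01,
        -7.59140695e+01],
       [ 0.00000000e+00,  0.00000000e+00,  0.00000000e+00,
         1.00000000e+00]])}
```

View pics/scene0.png

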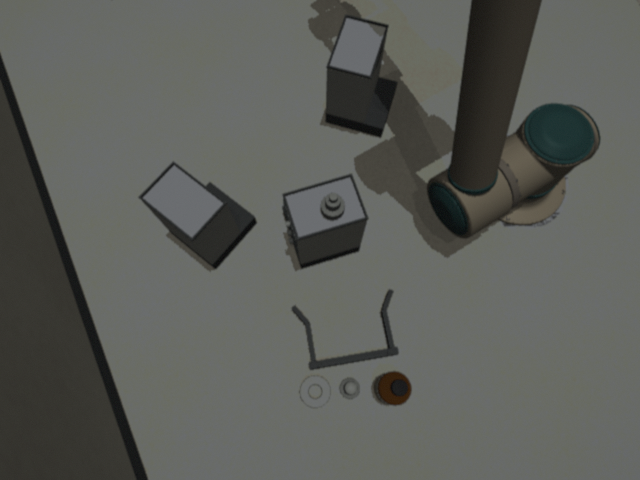

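View pics/side0.png

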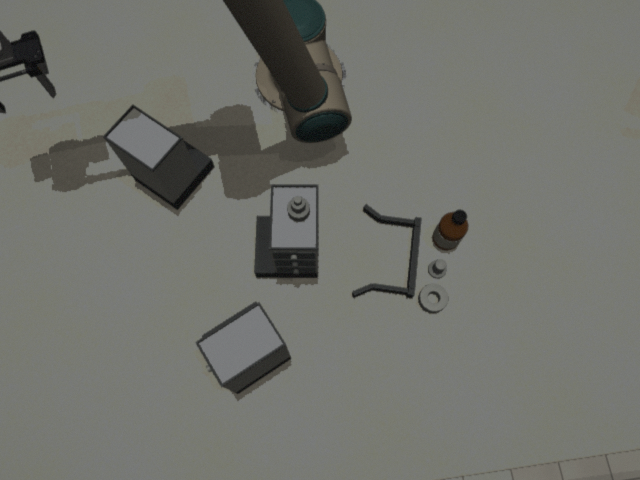

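View pics/wrist0.png

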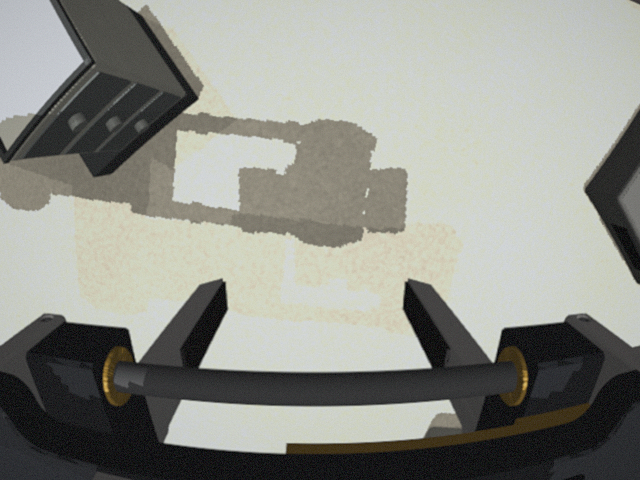

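Scene and side views show the cabinet carrying the die at scene (325,220) / side (295,230). The bay is at side (390,255), opening toward the cabinet, with the bystanders behind it. I'll crop both views to pick corners.

```bash
cat > h.py <<'E'
import numpy as np, cv2
from plant import robot, read_camera, camera_info, job
def ray(n,p):
    c=camera_info(n); R=cv2.Rodrigues(c['rvec'])[0]
    d=R.T@np.array([(p[0]-c['cx'])/c['fx'],(p[1]-c['cy'])/c['fy'],1.]); o=-R.T@c['tvec']
    return o,d
def onz(n,p,z):
    o,d=ray(n,p); return (o+d*(z-o[2])/d[2])
def proj(n,P):
    c=camera_info(n); K=np.array([[c['fx'],0,c['cx']],[0,c['fy'],c['cy']],[0,0,1]])
    return cv2.projectPoints(np.array(P,float).reshape(-1,1,3),c['rvec'],c['tvec'],K,None)[0].reshape(-1,2)
def crop(img,x0,y0,w,h,s,name):
    c=cv2.resize(img[y0:y0+h,x0:x0+w],None,fx=s,fy=s,interpolation=cv2.INTER_CUBIC)
    c=cv2.convertScaleAbs(c,alpha=1.6)
    for i in range(0,w,20): cv2.putText(c,str(x0+i),(i*s,8),0,.3,(0,0,255),1); cv2.line(c,(i*s,10),(i*s,16),(0,0,255),1)
    for i in range(0,h,20): cv2.putText(c,str(y0+i),(0,i*s+4),0,.3,(0,0,255),1); cv2.line(c,(20,i*s),(26,i*s),(0,0,255),1)
    cv2.imwrite(name,c)
E
python3 - <<'E'
from h import *
for n in("scene","side"):
    c=camera_info(n);print(n,-cv2.Rodrigues(c['rvec'])[0].T@c['tvec'])
s=cv2.imread('pics/side0.png'); crop(s,240,170,195,140,4,'pics/sc1.png')
s=cv2.imread('pics/scene0.png'); crop(s,270,165,140,140,4,'pics/cc1.png'); crop(s,270,280,140,130,4,'pics/cc2.png')
E
```

```text
scene [ 595.23195312  219.08573156 1001.42104417]
side [ 827.09926243  -67.78010451 1181.06796687]
```

View pics/sc1.png

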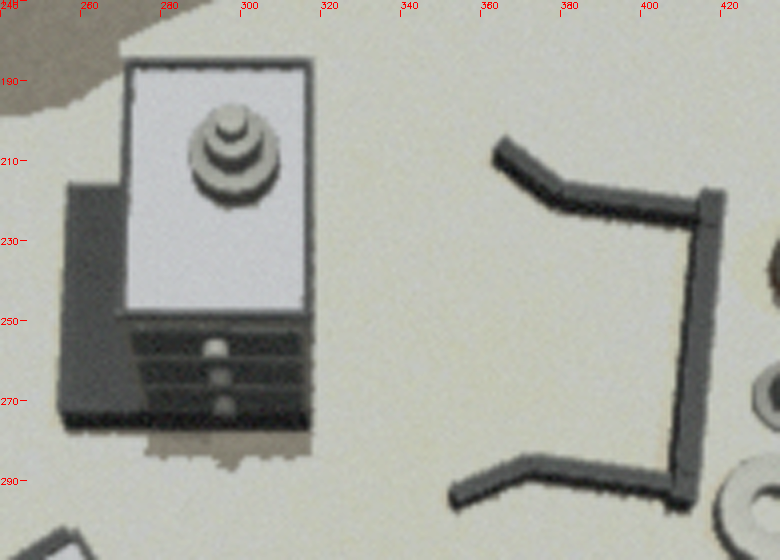

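View pics/cc1.png

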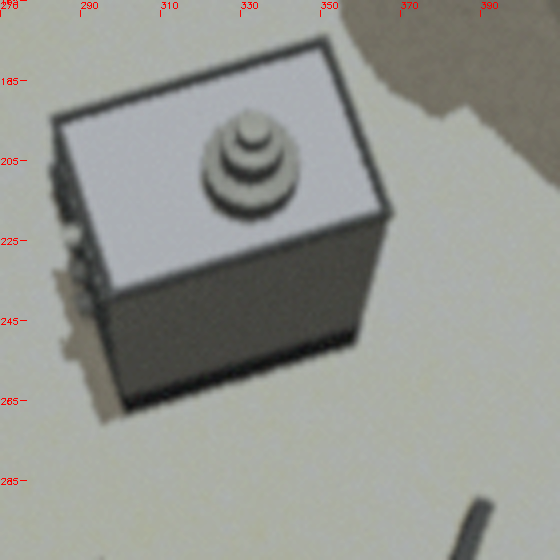

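View pics/cc2.png

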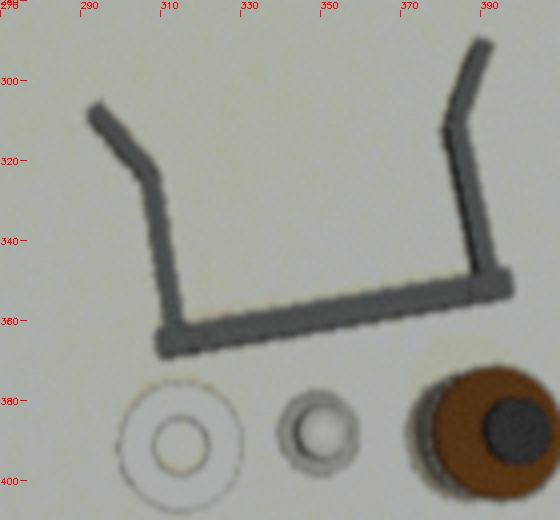

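```bash
python3 - <<'E'
from h import *
np.set_printoptions(precision=1,suppress=True)
def show(n,pts,z):
    P=[onz(n,p,z) for p in pts]
    print(n,z,[tuple(np.round(p[:2],1)) for p in P],[round(np.linalg.norm(P[i]-P[(i+1)%len(P)]),1) for i in range(len(P))]); return P
for z in (200,205):
    show('side',[(270.5,184.5),(317,184.5),(316.8,248.5),(270,248.5)],z)
    show('scene',[(283,194.5),(351,174.5),(367.5,218),(298,238.5)],z)
show('side',[(256,277.5),(316.5,277)],0)
show('side',[(254.5,272.5),(257,216)],40)
show('scene',[(301.5,268),(358.5,251)],0)
# bay
show('side',[(414,217),(420.5,218),(412.5,296),(406,295)],30)
show('scene',[(309,362),(397,346),(398.5,353),(310,369.5)],30)
show('side',[(377,216),(414,220),(407,289),(371,284)],25)
show('side',[(363,204.5),(351.5,292)],25)
show('scene',[(311.5,324.5),(315.5,360),(387.5,347),(379.5,311)],25)
E
```

```text
side 200 [(np.float64(378.1), np.float64(-96.8)), (np.float64(390.7), np.float64(-8.8)), (np.float64(517.7), np.float64(-27.2)), (np.float64(505.6), np.float64(-112.3))] [np.float64(88.9), np.float64(128.3), np.float64(85.9), np.float64(128.4)]
scene 200 [(np.float64(503.0), np.float64(-112.8)), (np.float64(376.9), np.float64(-94.2)), (np.float64(389.2), np.float64(-7.5)), (np.float64(514.2), np.float64(-26.9))] [np.float64(127.5), np.float64(87.5), np.float64(126.6), np.float64(86.6)]
side 205 [(np.float64(380.4), np.float64(-96.7)), (np.float64(393.0), np.float64(-9.1)), (np.float64(519.2), np.float64(-27.4)), (np.float64(507.2), np.float64(-112.0))] [np.float64(88.4), np.float64(127.6), np.float64(85.5), np.float64(127.7)]
scene 205 [(np.float64(503.6), np.float64(-110.7)), (np.float64(378.3), np.float64(-92.2)), (np.float64(390.4), np.float64(-6.1)), (np.float64(514.8), np.float64(-25.4))] [np.float64(126.7), np.float64(87.0), np.float64(125.8), np.float64(86.0)]
side 0 [(np.float64(501.4), np.float64(-158.9)), (np.float64(518.8), np.float64(-28.6))] [np.float64(131.4), np.float6
[... 668 characters left out ...]
t64(170.4))] [np.float64(174.2), np.float64(13.5), np.float64(174.6), np.float64(14.2)]
side 25 [(np.float64(406.8), np.float64(122.0)), (np.float64(427.5), np.float64(200.8)), (np.float64(577.9), np.float64(155.7)), (np.float64(556.6), np.float64(82.5))] [np.float64(81.5), np.float64(157.0), np.float64(76.3), np.float64(155.0)]
side 25 [(np.float64(375.4), np.float64(96.0)), (np.float64(567.9), np.float64(38.9))] [np.float64(200.8), np.float64(200.8)]
scene 25 [(np.float64(549.4), np.float64(93.5)), (np.float64(572.3), np.float64(158.8)), (np.float64(434.6), np.float64(198.3)), (np.float64(415.2), np.float64(129.0))] [np.float64(69.2), np.float64(143.3), np.float64(71.9), np.float64(138.8)]
```

```bash
python3 - <<'E'
from h import *
np.set_printoptions(precision=0,suppress=True)
print('near decoy lid',*[onz('side',p,203)[:2] for p in [(132,107),(180,134),(157,168),(105,139)]])
print('bench',*[onz('side',p,0)[:2] for p in [(213,165),(178,207),(130,178)]])
print('far decoy lid',*[onz('side',p,203)[:2] for p in [(257,304),(289,347),(224,383),(197,343)]])
print('bench',*[onz('side',p,0)[:2] for p in [(290,355),(238,391)]])
print('scene',*[onz('scene',p,203)[:2] for p in [(345,16),(387,25),(374,74),(328,72)]],*[onz('scene',p,203)[:2] for p in [(173,163),(223,206),(190,236),(141,195)]])
print('scene bench',*[onz('scene',p,0)[:2] for p in [(397,85),(381,136),(326,121)]],*[onz('scene',p,0)[:2] for p in [(256,221),(215,267)]])
print('die',onz('side',(298,210),222),onz('scene',(332,205),222))
E
```

```text
near decoy lid [ 171. -353.] [ 246. -261.] [ 314. -310.] [ 236. -408.]
bench [ 218. -230.] [ 312. -317.] [ 224. -423.]
far decoy lid [ 606. -147.] [ 688. -100.] [ 733. -216.] [ 659. -257.]
bench [ 676. -106.] [ 733. -220.]
scene [ 229. -408.] [ 164. -351.] [ 241. -262.] [ 319. -305.] [ 656. -255.] [ 607. -138.] [ 680. -112.] [ 730. -222.]
scene bench [ 117. -332.] [ 216. -228.] [ 312. -320.] [ 559. -165.] [ 679. -108.]
die [446. -52. 222.] [438. -49. 222.]
```

{"op": "send_rows", "data": {
  "steps": [
    {"rx":-8.5,"x":-4.5,"z":-1,"y":0,"jaw":1},
    {"rx":-17,"x":-9,"z":-3,"y":0,"jaw":1},
    {"rx":-25.5,"x":-12,"z":-7,"y":-0.2,"jaw":1},
    {"rx":-34,"x":-12,"z":-11,"y":-0.4,"jaw":1},
    {"rx":-42.5,"x":-12,"z":-15.5,"y":-0.6,"jaw":1}
  ]
}}

```text
$.steps[0]: bad value
```

```bash
cat > t.py <<'E'
from h import *
from scipy.spatial.transform import Rotation as Ro
def pose():
    o=robot.observe(); q=np.array(o['eef_rot']); return np.array(o['position']),Ro.from_quat([q[1],q[2],q[3],q[0]]),o
def target(head,lean):
    a=np.radians(head);l=np.radians(lean); f=np.array([np.cos(a),np.sin(a),0]);Z=np.array([0,0,1.])
    x=f*np.sin(l)-Z*np.cos(l); y=np.cross(f,Z); return Ro.from_matrix(np.c_[x,y,np.cross(x,y)])
def delta(p1,R1):
    p,R,o=pose(); print('clk',o['clock'],'pos',p.round(1),'F',o['wrist_force'].round(1),'j',np.round(o['joint_positions'],2),'open',round(o['opening'],2))
    print('shift cm',(R.inv().apply(np.array(p1)-p)/10).round(2),'rv deg',np.degrees((R.inv()*R1).as_rotvec()).round(2))
E
python3 - <<'E'
from t import *
delta((425,-225,300),target(81.5,25)); delta((425,-225,15),target(81.5,25))
E
```

```text
clk 0.15 pos [ 126.4 -560.5  204.8] F [0.5 0.7 0.4] j [-1.47  0.28  1.51 -0.    1.36 -0.12] open 1.0
shift cm [ -9.48 -26.17 -36.51] rv deg [-67.65  21.85 -14.93]
clk 0.15 pos [ 126.4 -560.5  204.8] F [0.5 0.7 0.4] j [-1.47  0.28  1.51 -0.    1.36 -0.12] open 1.0
shift cm [ 19.02 -26.13 -36.5 ] rv deg [-67.65  21.85 -14.93]
```

{"op": "send_rows", "data": {
  "steps": [
    {"rx":-8.5,"ry":0,"rz":0,"x":-4.5,"y":0,"z":-1,"jaw":1},
    {"rx":-17,"ry":0,"rz":0,"x":-9,"y":0,"z":-3,"jaw":1},
    {"rx":-25.5,"ry":0,"rz":0,"x":-12,"y":-0.2,"z":-7,"jaw":1},
    {"rx":-34,"ry":0,"rz":0,"x":-12,"y":-0.4,"z":-11,"jaw":1},
    {"rx":-42.5,"ry":0,"rz":0,"x":-12,"y":-0.6,"z":-15.5,"jaw":1}
  ]
}}

```text
clock: 0.65
position: [277.3, -521.2, 326.8]
eef_rot: [-0.33, -0.626, -0.328, 0.626]
wrist_force: [0.1, -1.0, -1.0]
opening: 0.999
```

```bash
python3 - <<'E'
from t import *
delta((420,-260,310),target(81.5,25))
E
```

```text
clk 0.65 pos [ 277.3 -521.2  326.8] F [ 0.1 -1.  -1. ] j [-1.2   0.26  1.24 -0.    1.64 -0.6 ] open 1.0
shift cm [  1.62  -3.05 -29.61] rv deg [-25.59  24.7   -5.77]
```

{"op": "send_rows", "data": {
  "steps": [
    {"rx":-5,"ry":4.9,"rz":-1.2,"x":0.2,"y":-0.6,"z":-4,"jaw":1},
    {"rx":-10,"ry":9.8,"rz":-2.3,"x":0.5,"y":-1.2,"z":-8.5,"jaw":1},
    {"rx":-15,"ry":14.7,"rz":-3.5,"x":0.8,"y":-1.8,"z":-13,"jaw":1},
    {"rx":-20,"ry":19.6,"rz":-4.6,"x":1.2,"y":-2.4,"z":-17.5,"jaw":1},
    {"rx":-25.6,"ry":24.7,"rz":-5.8,"x":1.6,"y":-3,"z":-22,"jaw":1}
  ]
}}

```text
clock: 1.15
position: [377.8, -321.8, 309.6]
eef_rot: [0.349, 0.64, 0.551, -0.406]
wrist_force: [0.8, -0.1, -1.1]
opening: 0.997
```

```bash
python3 - <<'E'
from t import *
delta((425,-225,150),target(81.5,25));delta((425,-225,15),target(81.5,25))
E
```

```text
clk 1.15 pos [ 377.8 -321.8  309.6] F [ 0.8 -0.1 -1.1] j [-1.06  0.29  1.32  0.28  1.87 -0.87] open 1.0
shift cm [18.82  3.23 -2.46] rv deg [-0.07 -0.31 -0.02]
clk 1.15 pos [ 377.8 -321.8  309.6] F [ 0.8 -0.1 -1.1] j [-1.06  0.29  1.32  0.28  1.87 -0.87] open 1.0
shift cm [31.03  3.24  3.31] rv deg [-0.07 -0.31 -0.02]
```

{"op": "send_rows", "data": {
  "steps": [
    {"rx":0,"ry":0,"rz":0,"x":2,"y":2.5,"z":-2.5,"jaw":1},
    {"rx":0,"ry":0,"rz":0,"x":6.5,"y":3.2,"z":-2.5,"jaw":1},
    {"rx":0,"ry":-0.3,"rz":0,"x":11,"y":3.2,"z":-2.5,"jaw":1},
    {"rx":0,"ry":-0.3,"rz":0,"x":15,"y":3.2,"z":-2.5,"jaw":0.9},
    {"rx":0,"ry":-0.3,"rz":0,"x":18.5,"y":3.2,"z":-2.5,"jaw":0.9}
  ]
}}

```text
clock: 1.65
position: [423.6, -226.4, 150.7]
eef_rot: [0.35, 0.639, 0.55, -0.409]
wrist_force: [0.5, -0.5, 0.0]
opening: 0.905
```

```bash
python3 - <<'E'
from t import *
p,R,o=pose()
cv2.imwrite('pics/wrist1.png',read_camera('wrist')[:,:,::-1])
cv2.imwrite('pics/side1.png',read_camera('side')[:,:,::-1])
delta((425,-225,15),target(81.5,25))
print(R.as_matrix())
E
```

```text
clk 1.75 pos [ 421.7 -224.   149.6] F [-0.2  0.   0.2] j [-0.9   0.32  1.69  0.31  1.46 -0.83] open 0.9
shift cm [12.15  0.47  5.78] rv deg [-0.34 -0.21  0.41]
[[ 0.06135802  0.98845285 -0.13855021]
 [ 0.41628834 -0.15150528 -0.89652115]
 [-0.90715997 -0.00266807 -0.42077746]]
```

View pics/wrist1.png

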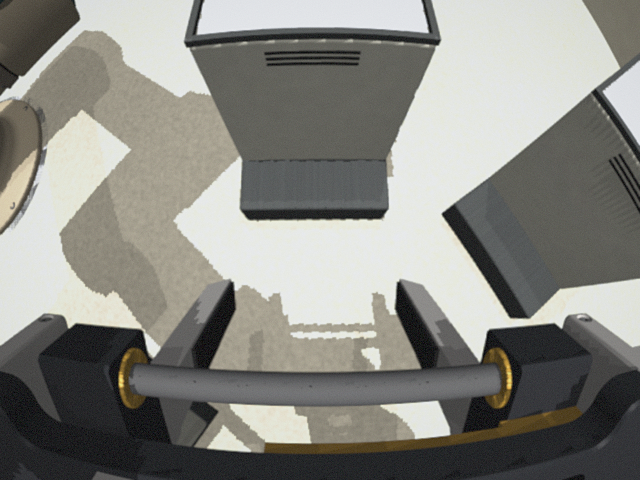

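View pics/side1.png

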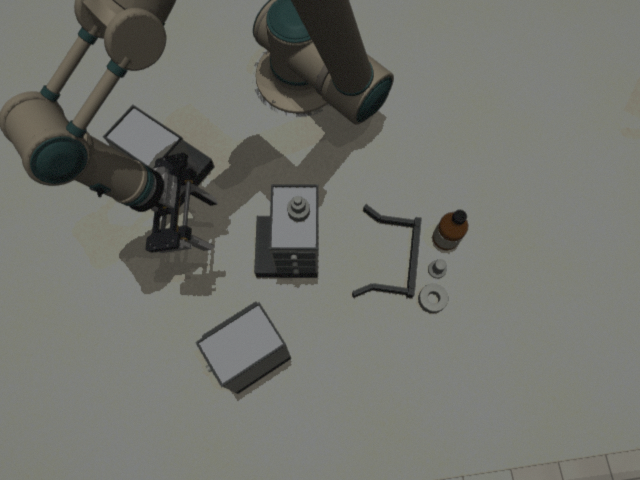

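```bash
cat >> t.py <<'E'
def wray(p,pos,R):
    c=camera_info('wrist'); u=(np.array(p,float)-[c['cx'],c['cy']]); r=np.hypot(*u); th=r/c['fx']
    d=np.r_[u/r*np.sin(th),np.cos(th)]; M=c['mount']
    return pos+R.apply(M[:3,3]), R.apply(M[:3,:3]@d)
def wonz(p,z,pos,R):
    o,d=wray(p,pos,R); return o+d*(z-o[2])/d[2]
E
python3 - <<'E'
from t import *
np.set_printoptions(precision=1,suppress=True)
p,R,o=pose()
print(o['position'])
for px,z in [((241,218),0),((388,217.5),0),((241,209),40),((388,208),40),((194,42),205),((435,42),205)]: print(px,z,wonz(px,z,p,R))
print('toe gap px',onz('side',(60,150),360),onz('side',(60,160),300),onz('side',(140,185),300))
im=cv2.imread('pics/wrist1.png'); crop(im,220,140,190,100,4,'pics/w1c.png')
E
```

```text
[ 421.7 -224.   149.6]
(241, 218) 0 [ 361.8 -134.5    0. ]
(388, 217.5) 0 [ 502.6 -155.8    0. ]
(241, 209) 40 [ 369.7 -137.9   40. ]
(388, 208) 40 [ 494.9 -156.4   40. ]
(194, 42) 205 [380.6 -96.8 205. ]
(435, 42) 205 [ 499.2 -115.8  205. ]
toe gap px [ 340.8 -427.2  360. ] [ 325.1 -453.3  300. ] [ 392.9 -316.2  300. ]
```

View pics/w1c.png

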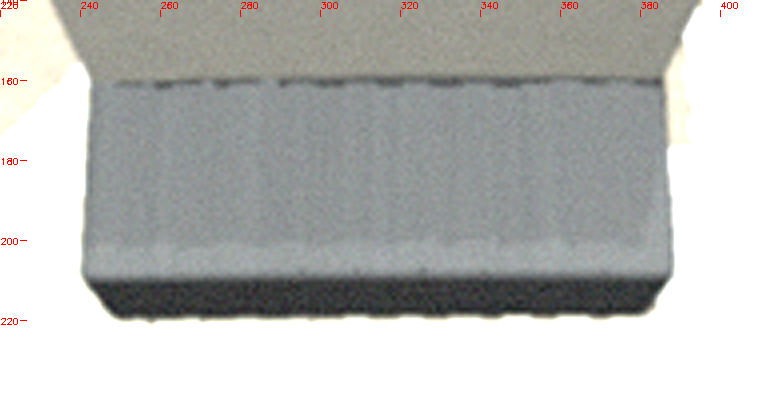

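```bash
python3 - <<'E'
from t import *
cv2.imwrite('pics/scene1.png',read_camera('scene')[:,:,::-1])
E
```

```text
(no output)
```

View pics/scene1.png

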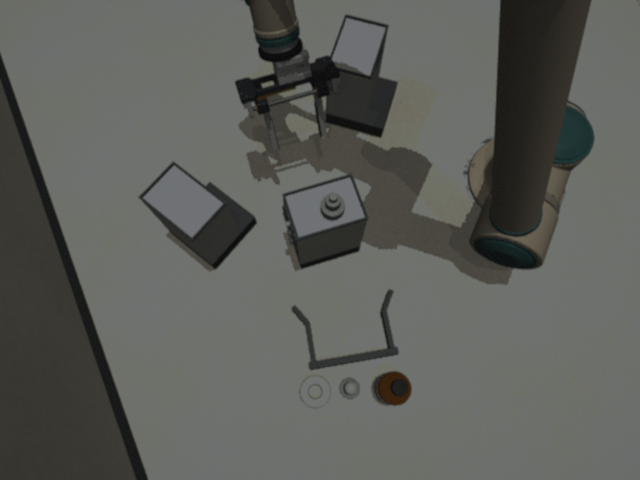

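```bash
python3 - <<'E'
from t import *
delta((428,-184,120),target(81.5,25));delta((428,-184,15),target(81.5,25))
E
```

```text
clk 1.8 pos [ 423.2 -226.4  151.6] F [ 0.1 -0.6 -0.3] j [-0.9   0.32  1.68  0.31  1.46 -0.83] open 0.9
shift cm [ 4.67 -0.15 -2.53] rv deg [-0.28 -0.01  0.17]
clk 1.8 pos [ 423.2 -226.4  151.6] F [ 0.1 -0.6 -0.3] j [-0.9   0.32  1.68  0.31  1.46 -0.83] open 0.9
shift cm [14.19 -0.1   1.91] rv deg [-0.28 -0.01  0.17]
```

{"op": "send_rows", "data": {
  "steps": [
    {"rx":0,"ry":0,"rz":0,"x":2.5,"y":0,"z":-2,"jaw":0.9},
    {"rx":0,"ry":0,"rz":0,"x":5,"y":0,"z":-2.4,"jaw":0.9},
    {"rx":0,"ry":0,"rz":0,"x":8,"y":0,"z":-1,"jaw":0.9},
    {"rx":0,"ry":0,"rz":0,"x":11,"y":0,"z":0.4,"jaw":0.9},
    {"rx":0,"ry":0,"rz":0,"x":13,"y":0,"z":1.3,"jaw":0.9}
  ]
}}

```text
clock: 2.3
position: [431.6, -187.7, 29.2]
eef_rot: [0.351, 0.639, 0.548, -0.409]
wrist_force: [0.4, 0.0, 0.2]
opening: 0.902
```

```bash
python3 - <<'E'
from t import *
delta((428,-184,15),target(81.5,25))
p,R,o=pose()
cv2.imwrite('pics/wrist2.png',read_camera('wrist')[:,:,::-1])
cv2.imwrite('pics/side2.png',read_camera('side')[:,:,::-1])
E
```

```text
clk 2.3 pos [ 431.6 -187.7   29.2] F [0.4 0.  0.2] j [-0.84  0.42  1.88  0.36  1.15 -0.89] open 0.9
shift cm [ 1.42 -0.41  0.31] rv deg [-0.23  0.27 -0.17]
```

View pics/wrist2.png

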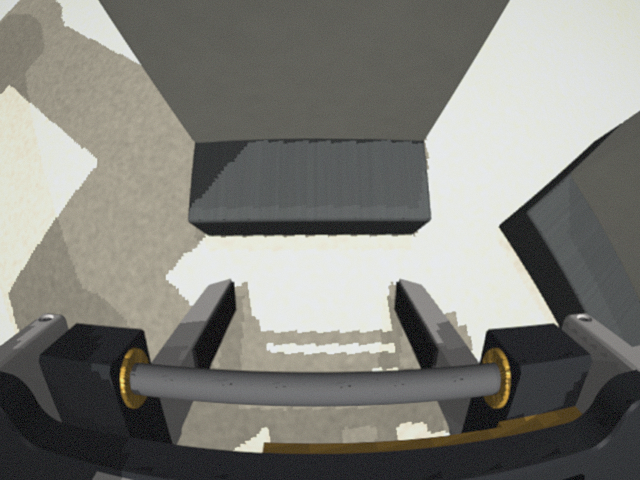

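View pics/side2.png

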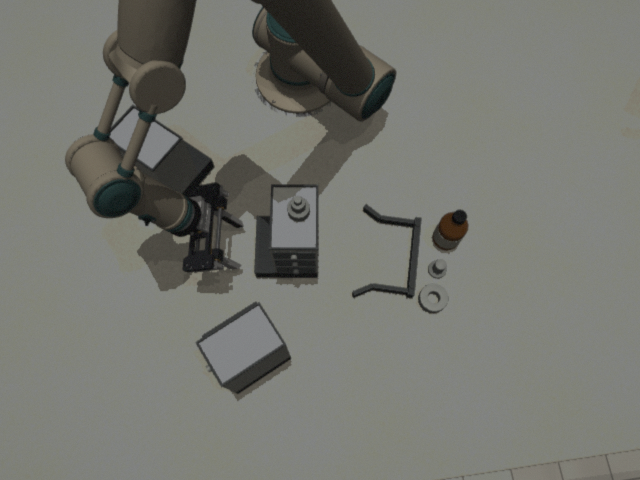

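{"op": "send_rows", "data": {
  "steps": [
    {"rx":0,"ry":0,"rz":0,"x":0.7,"y":-0.2,"z":0.15,"jaw":0.9},
    {"rx":0,"ry":0,"rz":0,"x":1.4,"y":-0.3,"z":0.3,"jaw":0.9},
    {"rx":0,"ry":0,"rz":0,"x":1.6,"y":-0.3,"z":-0.1,"jaw":0.9},
    {"rx":0,"ry":0,"rz":0,"x":1.8,"y":-0.3,"z":-0.6,"jaw":0.9},
    {"rx":0,"ry":0,"rz":0,"x":2.0,"y":-0.3,"z":-1.0,"jaw":0.9}
  ]
}}

```text
clock: 2.9
position: [430.4, -167.4, 15.8]
eef_rot: [0.35, 0.639, 0.549, -0.409]
wrist_force: [0.9, 0.1, 0.8]
opening: 0.901
```

```bash
python3 - <<'E'
from t import *
delta((433,-160,15),target(81.5,25))
p,R,o=pose()
cv2.imwrite('pics/wrist3.png',read_camera('wrist')[:,:,::-1])
delta((433,-160,15),target(81.5,25))
E
```

```text
clk 2.9 pos [ 430.4 -167.4   15.8] F [0.9 0.1 0.8] j [-0.82  0.43  1.92  0.38  1.1  -0.89] open 0.9
shift cm [ 0.4   0.15 -0.67] rv deg [-0.24  0.17 -0.07]
clk 2.95 pos [ 430.1 -166.6   15.8] F [-0.5  0.4 -0.8] j [-0.81  0.43  1.92  0.38  1.1  -0.89] open 0.9
shift cm [ 0.36  0.18 -0.6 ] rv deg [-0.23  0.12 -0.02]
```

View pics/wrist3.png

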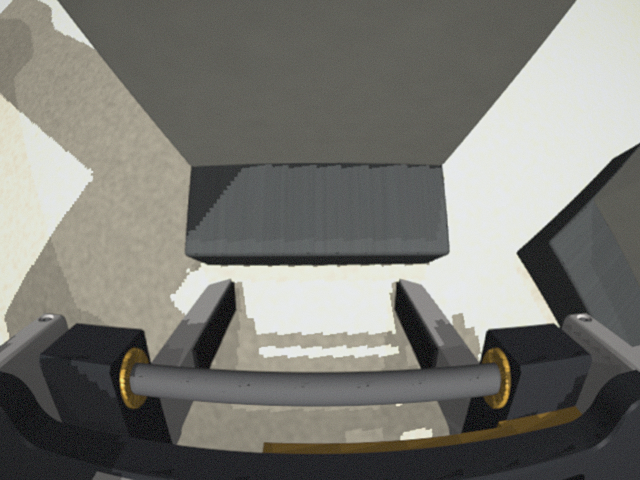

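The foot's front edge is level in the wrist view at rows 255–262. Its centre is at column 317 and the fingers' centre at 316, with a gap of about 1 cm. I'll ease into contact.

{"op": "send_rows", "data": {
  "steps": [
    {"rx":0,"ry":0,"rz":0,"x":0.11,"y":0,"z":-0.23,"jaw":0.9},
    {"rx":0,"ry":0,"rz":0,"x":0.21,"y":0,"z":-0.45,"jaw":0.9},
    {"rx":0,"ry":0,"rz":0,"x":0.32,"y":0,"z":-0.68,"jaw":0.9},
    {"rx":0,"ry":0,"rz":0,"x":0.42,"y":0,"z":-0.91,"jaw":0.9},
    {"rx":0,"ry":0,"rz":0,"x":0.5,"y":0,"z":-1.08,"jaw":0.9}
  ]
}}

```text
clock: 3.45
position: [431.9, -157.5, 15.0]
eef_rot: [0.351, 0.638, 0.549, -0.41]
wrist_force: [-3.1, -6.6, 3.2]
opening: 0.903
```

Contact (about 7 N). Now the slow arc push.

{"op": "send_rows", "data": {
  "steps": [
    {"rx":0.1,"ry":0,"rz":0.05,"x":0.1,"y":-0.02,"z":-0.22,"jaw":0.9},
    {"rx":0.25,"ry":0,"rz":0.12,"x":0.25,"y":-0.04,"z":-0.54,"jaw":0.9},
    {"rx":0.42,"ry":0,"rz":0.2,"x":0.43,"y":-0.07,"z":-0.92,"jaw":0.9},
    {"rx":0.62,"ry":0,"rz":0.3,"x":0.64,"y":-0.1,"z":-1.36,"jaw":0.9},
    {"rx":0.83,"ry":0,"rz":0.39,"x":0.85,"y":-0.13,"z":-1.81,"jaw":0.9}
  ]
}}

```text
clock: 3.95
position: [435.3, -142.1, 15.1]
eef_rot: [0.352, 0.642, 0.541, -0.414]
wrist_force: [-2.9, -11.3, 5.3]
opening: 0.9
```

```bash
python3 - <<'E'
from t import *
p,R,o=pose()
cv2.imwrite('pics/wrist4.png',read_camera('wrist')[:,:,::-1])
cv2.imwrite('pics/side4.png',read_camera('side')[:,:,::-1])
delta((433,-160,15),target(80.6,25))
E
```

```text
clk 4.05 pos [ 435.3 -140.7   15.1] F [-1.8 -8.4  2.8] j [-0.77  0.41  1.96  0.4   1.06 -0.85] open 0.9
shift cm [-0.79  0.1   1.78] rv deg [-0.16  0.65 -0.31]
```

View pics/wrist4.png

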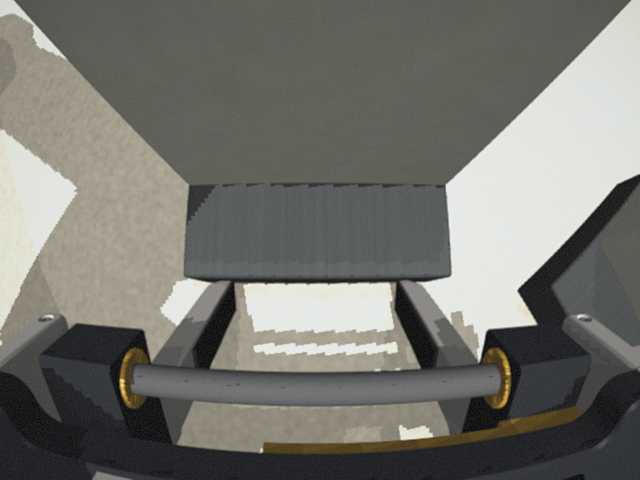

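View pics/side4.png

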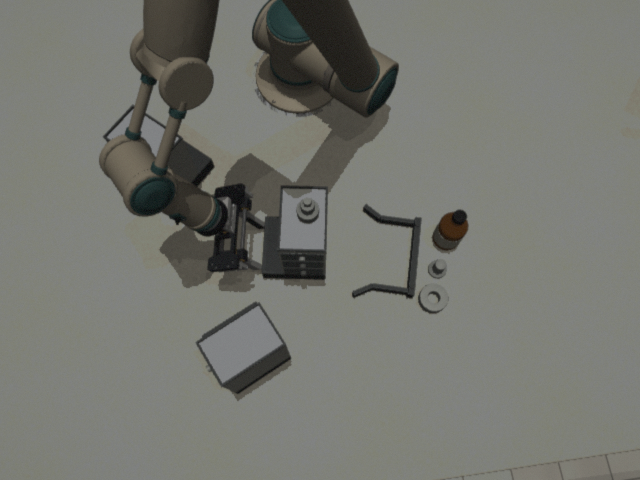

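The cabinet slides flush against both fingers (foot edge level at row 280), and the die moves with it. I'll continue.

{"op": "send_rows", "data": {
  "steps": [
    {"rx":0.21,"ry":0,"rz":0.1,"x":0.19,"y":-0.04,"z":-0.41,"jaw":0.9},
    {"rx":0.42,"ry":0,"rz":0.2,"x":0.4,"y":-0.07,"z":-0.86,"jaw":0.9},
    {"rx":0.62,"ry":0,"rz":0.29,"x":0.61,"y":-0.11,"z":-1.32,"jaw":0.9},
    {"rx":0.83,"ry":0,"rz":0.39,"x":0.82,"y":-0.14,"z":-1.77,"jaw":0.9},
    {"rx":1.04,"ry":0,"rz":0.49,"x":1.04,"y":-0.17,"z":-2.22,"jaw":0.9}
  ]
}}

```text
clock: 4.55
position: [438.4, -117.6, 15.0]
eef_rot: [0.348, 0.648, 0.534, -0.417]
wrist_force: [-1.7, -11.9, 4.3]
opening: 0.901
```

{"op": "send_rows", "data": {
  "steps": [
    {"rx":0.21,"ry":0,"rz":0.1,"x":0.21,"y":-0.04,"z":-0.45,"jaw":0.9},
    {"rx":0.42,"ry":0,"rz":0.2,"x":0.42,"y":-0.07,"z":-0.91,"jaw":0.9},
    {"rx":0.62,"ry":0,"rz":0.29,"x":0.63,"y":-0.11,"z":-1.36,"jaw":0.9},
    {"rx":0.83,"ry":0,"rz":0.39,"x":0.85,"y":-0.14,"z":-1.81,"jaw":0.9},
    {"rx":1.04,"ry":0,"rz":0.49,"x":1.06,"y":-0.17,"z":-2.27,"jaw":0.9}
  ]
}}

```text
clock: 5.05
position: [441.7, -92.6, 15.0]
eef_rot: [0.344, 0.654, 0.527, -0.42]
wrist_force: [-2.6, -11.6, 5.2]
opening: 0.9
```

```bash
python3 - <<'E'
from t import *
p,R,o=pose()
cv2.imwrite('pics/scene5.png',read_camera('scene')[:,:,::-1])
im=read_camera('side')[:,:,::-1].copy();cv2.imwrite('pics/side5.png',im); crop(im,240,160,195,145,4,'pics/s5c.png')
print('heading',np.degrees(np.arctan2(*(-R.as_matrix()[:2,2])[::-1])),'lean',np.degrees(np.arccos(-R.as_matrix()[2,0])))
delta((433,-160,15),target(80.6,25))
E
```

```text
heading 78.16278947947224 lean 24.26172291354765
clk 5.15 pos [441.5 -91.1  15. ] F [-0.7 -8.9  1.7] j [-0.7   0.38  2.03  0.45  0.99 -0.79] open 0.9
shift cm [-2.86  0.61  6.3 ] rv deg [-2.26  0.61 -1.38]
```

View pics/s5c.png

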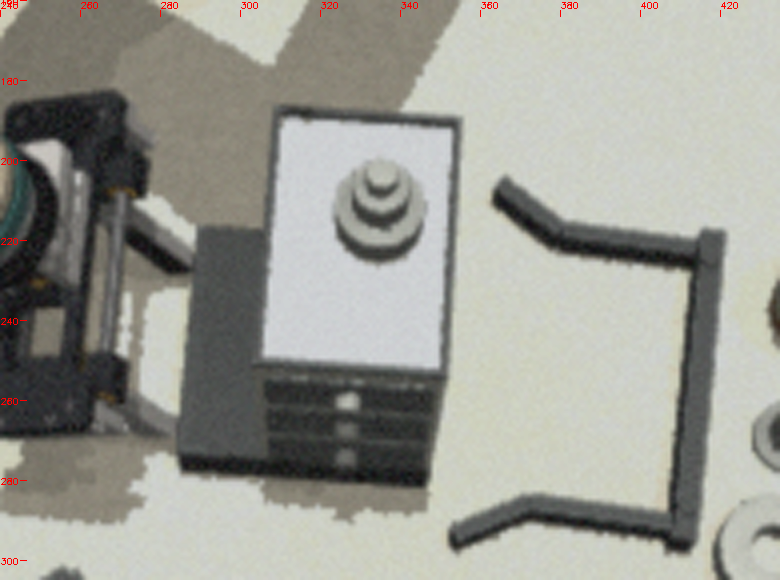

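View pics/scene5.png

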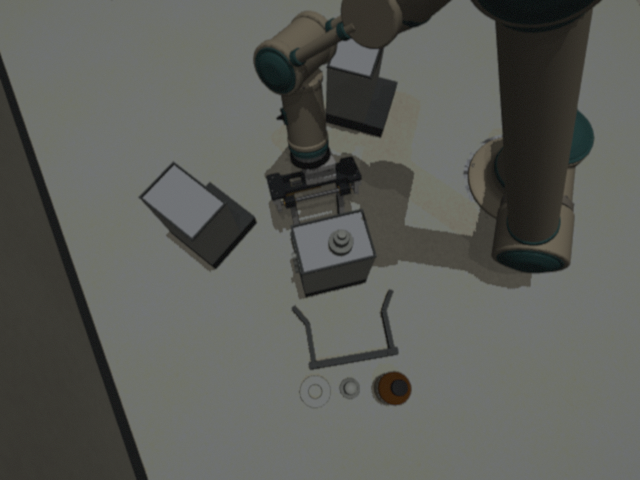

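```bash
cat >> t.py <<'E'
BAY={'side':(np.array([506.9,175.6]),73.2),'scene':(np.array([501.7,180.9]),74.1)}
def cabpose(n,lid,z=203):
    # lid corners: front-near(robot side), back-near, back-far, front-far
    P=np.array([onz(n,p,z)[:2] for p in lid]); c=P.mean(0)
    yv=(P[0]+P[1]-P[2]-P[3]); f=np.array([yv[1],-yv[0]]); h=np.degrees(np.arctan2(f[1],f[0]))
    b,bh=BAY[n]; a=np.radians(bh); d=c-b
    print(n,'c',c.round(1),'head',round(h,2),'sizes',np.linalg.norm(P-np.roll(P,-1,0),axis=1).round(1),'bay x',round(d@[np.cos(a),np.sin(a)],1),'y',round(d@[-np.sin(a),np.cos(a)],1),'dh',round(h-bh,2))
E
python3 - <<'E'
from t import *
cabpose('side',[(308.7,187),(355.2,189.7),(351,254),(304.3,251)])
cabpose('side',[(270.5,184.5),(317,184.5),(316.8,248.5),(270,248.5)])
cabpose('scene',[(351,174.5),(367.5,218),(298,238.5),(283,194.5)])
print(*[onz('side',p,z).round(1) for p,z in [((285,278),0),((346.7,281.5),0),((289,217),40),((285.7,274),40)]])
im=cv2.imread('pics/scene5.png');crop(im,270,190,140,185,4,'pics/c5c.png')
E
```

```text
side c [466.5   4.5] head 77.92 sizes [ 88.4 128.   85.4 127.7] bay x -175.4 y -10.8 dh 4.72
side c [449.2 -61.3] head 82.43 sizes [ 88.6 127.9  85.7 128. ] bay x -243.5 y -13.2 dh 9.23
scene c [446.4 -59.3] head 81.4 sizes [ 87.2 126.1  86.3 127. ] bay x -246.2 y -12.6 dh 7.3
[511.4 -96.7   0. ] [537.9  34.7   0. ] [387.4 -70.4  40. ] [513.7 -93.2  40. ]
```

View pics/c5c.png

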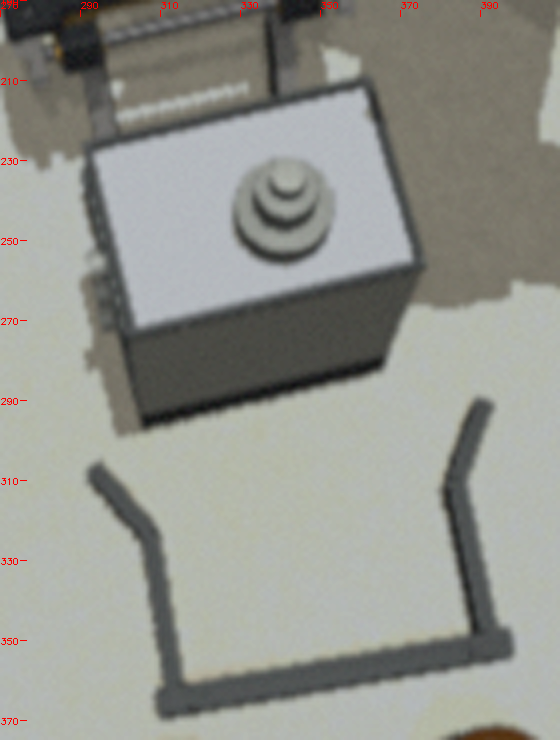

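```bash
python3 - <<'E'
from t import *
cabpose('scene',[(362,210),(375.5,256.5),(302.5,273.2),(293.2,227)])
print(onz('scene',(305.5,296.8),0),onz('scene',(365.5,282),0))
E
```

```text
scene c [462.2   5.2] head 77.89 sizes [ 86.9 126.9  83.8 123.9] bay x -179.8 y -10.2 dh 3.79
[534.46253593  33.36085707   0.        ] [408.03925887  60.20992293   0.        ]
```

Both cameras put the cabinet at bay x≈-178, y≈-10.5, heading +4° relative to the bay. I'll hold heading and drift slightly left before the final turn.

{"op": "send_rows", "data": {
  "steps": [
    {"rx":0,"ry":0,"rz":0,"x":0.2,"y":-0.05,"z":-0.42,"jaw":0.9},
    {"rx":0,"ry":0,"rz":0,"x":0.41,"y":-0.09,"z":-0.87,"jaw":0.9},
    {"rx":0,"ry":0,"rz":0,"x":0.62,"y":-0.14,"z":-1.32,"jaw":0.9},
    {"rx":0,"ry":0,"rz":0,"x":0.83,"y":-0.18,"z":-1.77,"jaw":0.9},
    {"rx":0,"ry":0,"rz":0,"x":1.04,"y":-0.23,"z":-2.22,"jaw":0.9}
  ]
}}

```text
clock: 5.65
position: [445.1, -68.0, 14.9]
eef_rot: [0.344, 0.654, 0.527, -0.42]
wrist_force: [-1.7, -12.0, 4.8]
opening: 0.897
```

{"op": "send_rows", "data": {
  "steps": [
    {"rx":0,"ry":0,"rz":0,"x":0.2,"y":-0.05,"z":-0.43,"jaw":0.9},
    {"rx":0,"ry":0,"rz":0,"x":0.4,"y":-0.1,"z":-0.86,"jaw":0.9},
    {"rx":0,"ry":0,"rz":0,"x":0.6,"y":-0.14,"z":-1.28,"jaw":0.9},
    {"rx":0,"ry":0,"rz":0,"x":0.78,"y":-0.18,"z":-1.68,"jaw":0.9},
    {"rx":0,"ry":0,"rz":0,"x":0.93,"y":-0.22,"z":-2.0,"jaw":0.9}
  ]
}}

```text
clock: 6.15
position: [447.7, -45.6, 14.9]
eef_rot: [0.343, 0.654, 0.527, -0.42]
wrist_force: [-1.5, -12.5, 5.5]
opening: 0.899
```

```bash
python3 - <<'E'
from t import *
p,R,o=pose()
im=read_camera('scene')[:,:,::-1].copy();cv2.imwrite('pics/scene6.png',im); crop(im,270,190,140,185,4,'pics/c6c.png')
im=read_camera('side')[:,:,::-1].copy();cv2.imwrite('pics/side6.png',im); crop(im,260,160,195,145,4,'pics/s6c.png')
print('heading',np.degrees(np.arctan2(*(-R.as_matrix()[:2,2])[::-1])),'lean',np.degrees(np.arccos(-R.as_matrix()[2,0])))
delta((433,-160,15),target(80.6,25))
E
```

```text
heading 78.13413921970552 lean 24.331453755448702
clk 6.25 pos [447.5 -44.8  14.9] F [-0.3 -9.8  3.3] j [-0.61  0.36  2.06  0.49  0.95 -0.73] open 0.9
shift cm [-4.78  0.98 10.53] rv deg [-2.26  0.61 -1.46]
```

View pics/s6c.png

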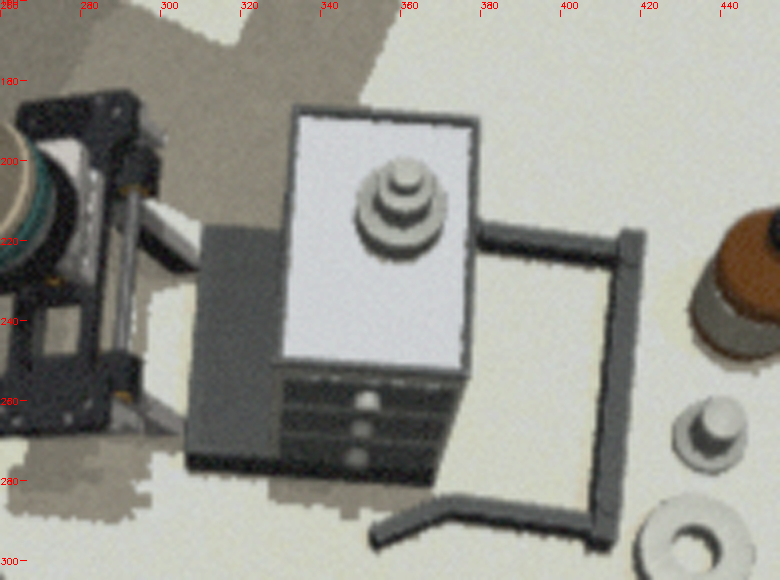

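View pics/c6c.png

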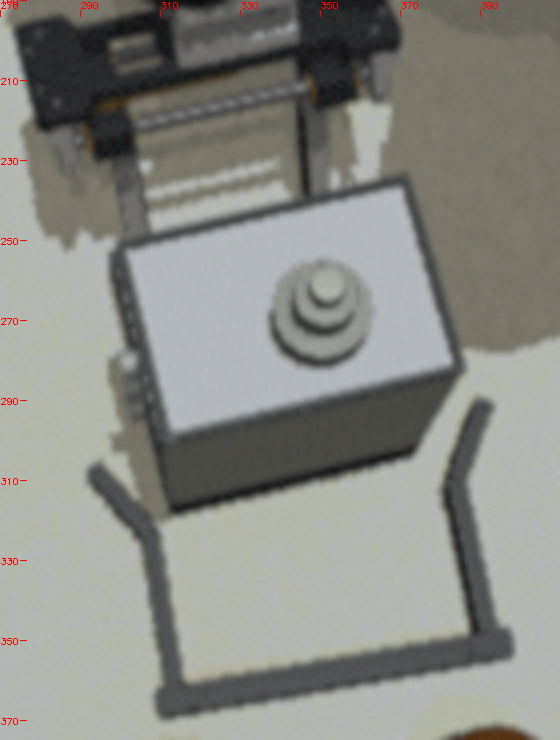

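```bash
python3 - <<'E'
from t import *
cabpose('side',[(333.2,186.7),(380,189.5),(376.7,254),(329.5,251)])
cabpose('scene',[(372,234.5),(385.8,281.8),(312,300),(299.7,252.5)])
E
```

```text
side c [472.8  50.7] head 77.76 sizes [ 88.9 128.3  86.1 128.3] bay x -129.4 y -3.5 dh 4.56
scene c [468.7  52.2] head 78.23 sizes [ 85.5 126.8  84.3 128.2] bay x -132.8 y -3.5 dh 4.13
```

{"op": "send_rows", "data": {
  "steps": [
    {"rx":0.4,"ry":0,"rz":0.19,"x":0.19,"y":-0.09,"z":-0.41,"jaw":0.9},
    {"rx":0.83,"ry":0,"rz":0.39,"x":0.4,"y":-0.18,"z":-0.86,"jaw":0.9},
    {"rx":1.27,"ry":0,"rz":0.59,"x":0.61,"y":-0.27,"z":-1.32,"jaw":0.9},
    {"rx":1.7,"ry":0,"rz":0.79,"x":0.82,"y":-0.35,"z":-1.77,"jaw":0.9},
    {"rx":2.1,"ry":0,"rz":0.98,"x":1.01,"y":-0.43,"z":-2.17,"jaw":0.9}
  ]
}}

```text
clock: 6.75
position: [448.3, -21.1, 14.8]
eef_rot: [0.335, 0.665, 0.514, -0.426]
wrist_force: [-1.2, -13.3, 5.7]
opening: 0.899
```

{"op": "send_rows", "data": {
  "steps": [
    {"rx":0.4,"ry":0,"rz":0.19,"x":0.19,"y":-0.09,"z":-0.41,"jaw":0.9},
    {"rx":0.8,"ry":0,"rz":0.37,"x":0.38,"y":-0.18,"z":-0.82,"jaw":0.9},
    {"rx":1.2,"ry":0,"rz":0.56,"x":0.57,"y":-0.26,"z":-1.23,"jaw":0.9},
    {"rx":1.5,"ry":0,"rz":0.7,"x":0.74,"y":-0.33,"z":-1.59,"jaw":0.9},
    {"rx":1.7,"ry":0,"rz":0.8,"x":0.86,"y":-0.37,"z":-1.85,"jaw":0.9}
  ]
}}

```text
clock: 7.25
position: [449.4, 0.0, 14.8]
eef_rot: [0.328, 0.674, 0.503, -0.431]
wrist_force: [-2.4, -13.1, 5.7]
opening: 0.899
```

```bash
python3 - <<'E'
from t import *
p,R,o=pose()
im=read_camera('scene')[:,:,::-1].copy();cv2.imwrite('pics/scene7.png',im); crop(im,270,190,140,185,4,'pics/c7c.png')
im=read_camera('side')[:,:,::-1].copy();cv2.imwrite('pics/side7.png',im); crop(im,260,160,195,145,4,'pics/s7c.png')
print('heading',np.degrees(np.arctan2(*(-R.as_matrix()[:2,2])[::-1])),'lean',np.degrees(np.arccos(-R.as_matrix()[2,0])))
delta((433,-160,15),target(80.6,25))
E
```

```text
heading 73.9684686859978 lean 24.410554782145216
clk 7.35 pos [449.4   0.6  14.8] F [ -1.5 -10.3   3.9] j [-0.53  0.33  2.12  0.55  0.87 -0.64] open 0.9
shift cm [-6.57  2.92 14.45] rv deg [-6.05  0.56 -3.22]
```

View pics/s7c.png

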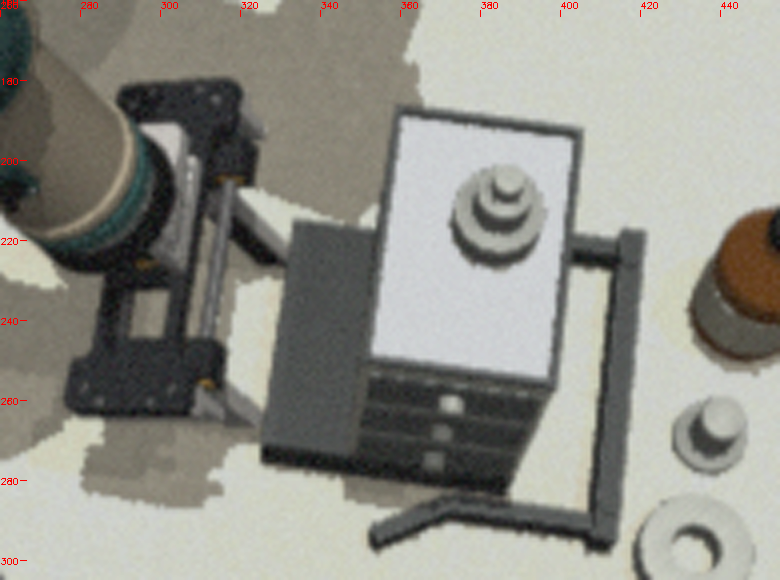

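View pics/c7c.png

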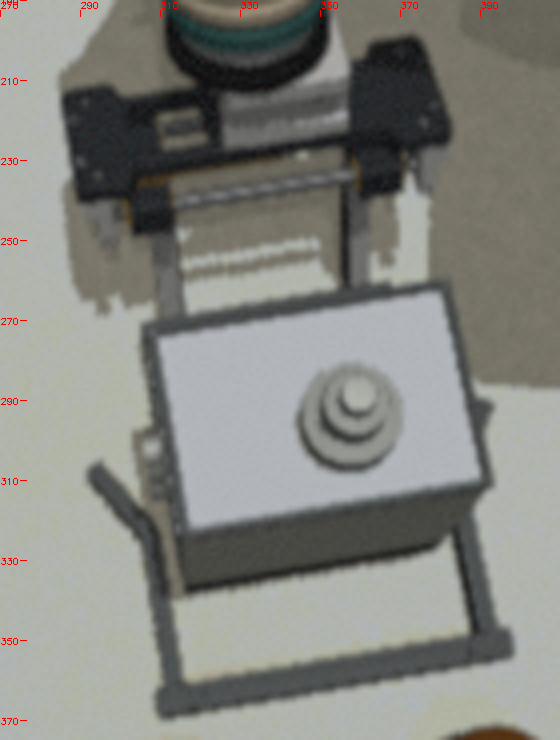

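```bash
python3 - <<'E'
from t import *
cabpose('side',[(359.5,186.2),(405.5,192.2),(398,257.2),(351.5,250)])
cabpose('scene',[(381.5,260.7),(392.7,311),(315.7,323),(306.2,271.2)])
a,b=onz('scene',(316.2,338.2),0),onz('scene',(379.2,326.2),0);print(a,b,np.degrees(np.arctan2(*(b-a)[:2][::-1])))
E
```

```text
side c [481.2  94.2] head 73.47 sizes [ 87.6 129.9  85.3 128.3] bay x -85.4 y 1.0 dh 0.27
scene c [477.6  94. ] head 72.47 sizes [ 86.6 127.6  88.2 128.5] bay x -90.1 y -0.7 dh -1.63
[551.64217028 119.25955718   0.        ] [425.79282001 153.79692284   0.        ] 164.65389186559756
```

Now at bay y≈0, aligned to within about 0.5°, with about 42 mm left. I'll go straight in and slow near the stop.

{"op": "send_rows", "data": {
  "steps": [
    {"rx":0,"ry":0,"rz":0,"x":0.19,"y":0,"z":-0.41,"jaw":0.9},
    {"rx":0,"ry":0,"rz":0,"x":0.4,"y":0,"z":-0.86,"jaw":0.9},
    {"rx":0,"ry":0,"rz":0,"x":0.61,"y":0,"z":-1.32,"jaw":0.9},
    {"rx":0,"ry":0,"rz":0,"x":0.82,"y":0,"z":-1.77,"jaw":0.9},
    {"rx":0,"ry":0,"rz":0,"x":1.01,"y":0,"z":-2.18,"jaw":0.9}
  ]
}}

```text
clock: 7.85
position: [455.7, 23.6, 14.8]
eef_rot: [0.327, 0.673, 0.503, -0.431]
wrist_force: [-3.0, -13.4, 6.7]
opening: 0.899
```

{"op": "send_rows", "data": {
  "steps": [
    {"rx":0,"ry":0,"rz":0,"x":0.13,"y":0,"z":-0.27,"jaw":0.9},
    {"rx":0,"ry":0,"rz":0,"x":0.23,"y":0,"z":-0.5,"jaw":0.9},
    {"rx":0,"ry":0,"rz":0,"x":0.32,"y":0,"z":-0.69,"jaw":0.9},
    {"rx":0,"ry":0,"rz":0,"x":0.4,"y":0,"z":-0.86,"jaw":0.9},
    {"rx":0,"ry":0,"rz":0,"x":0.47,"y":0,"z":-1.0,"jaw":0.9}
  ]
}}

```text
clock: 8.35
position: [458.6, 34.2, 14.7]
eef_rot: [0.327, 0.673, 0.504, -0.431]
wrist_force: [-3.5, -14.0, 7.0]
opening: 0.9
```

```bash
python3 - <<'E'
from t import *
p,R,o=pose()
im=read_camera('scene')[:,:,::-1].copy();cv2.imwrite('pics/scene8.png',im); crop(im,270,200,140,180,4,'pics/c8c.png')
im=read_camera('side')[:,:,::-1].copy();cv2.imwrite('pics/side8.png',im); crop(im,280,170,180,140,4,'pics/s8c.png')
print('heading',np.degrees(np.arctan2(*(-R.as_matrix()[:2,2])[::-1])))
delta((433,-160,15),target(80.6,25))
E
```

```text
heading 74.00365907543798
clk 8.45 pos [458.6  34.4  14.7] F [ -2.8 -12.    6.7] j [-0.45  0.33  2.13  0.58  0.85 -0.59] open 0.9
shift cm [-8.04  2.96 17.64] rv deg [-6.    0.55 -3.16]
```

View pics/s8c.png

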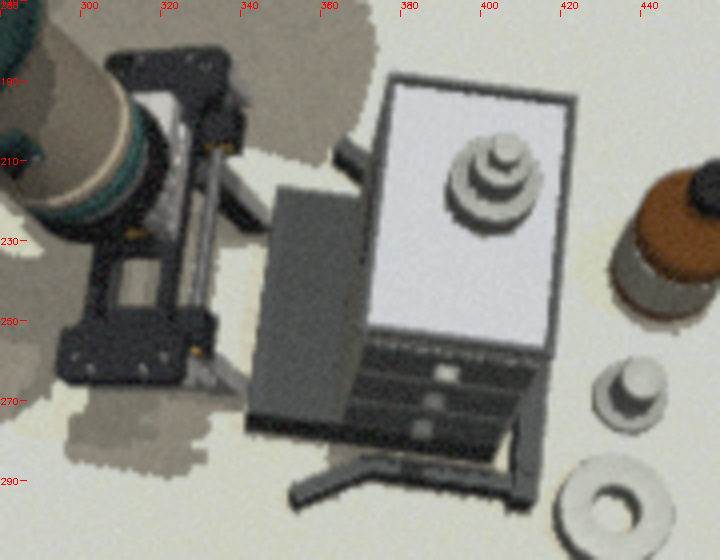

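View pics/c8c.png

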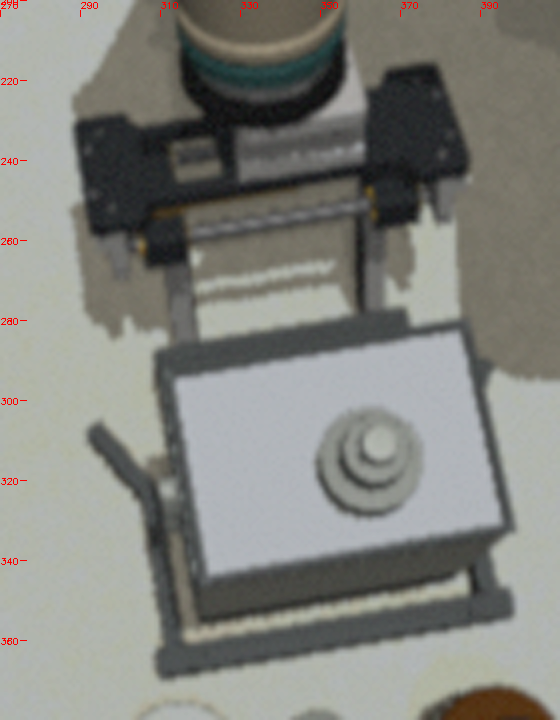

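{"op": "send_rows", "data": {
  "steps": [
    {"rx":0,"ry":0,"rz":0,"x":0.06,"y":0,"z":-0.13,"jaw":0.9},
    {"rx":0,"ry":0,"rz":0,"x":0.12,"y":0,"z":-0.26,"jaw":0.9},
    {"rx":0,"ry":0,"rz":0,"x":0.18,"y":0,"z":-0.38,"jaw":0.9},
    {"rx":0,"ry":0,"rz":0,"x":0.23,"y":0,"z":-0.49,"jaw":0.9},
    {"rx":0,"ry":0,"rz":0,"x":0.27,"y":0,"z":-0.58,"jaw":0.9}
  ]
}}

```text
clock: 8.95
position: [460.3, 40.3, 14.7]
eef_rot: [0.327, 0.673, 0.504, -0.431]
wrist_force: [-3.8, -13.9, 7.0]
opening: 0.9
```

{"op": "send_rows", "data": {
  "steps": [
    {"rx":0,"ry":0,"rz":0,"x":0.04,"y":0,"z":-0.09,"jaw":0.9},
    {"rx":0,"ry":0,"rz":0,"x":0.08,"y":0,"z":-0.18,"jaw":0.9}
  ]
}}

```text
clock: 9.15
position: [460.9, 42.2, 14.7]
eef_rot: [0.327, 0.673, 0.504, -0.431]
wrist_force: [-3.3, -13.8, 6.0]
opening: 0.902
```

{"op": "send_rows", "data": {
  "steps": [
    {"rx":0,"ry":0,"rz":0,"x":0.04,"y":0,"z":-0.09,"jaw":0.9},
    {"rx":0,"ry":0,"rz":0,"x":0.08,"y":0,"z":-0.18,"jaw":0.9}
  ]
}}

```text
clock: 9.35
position: [461.2, 43.0, 14.6]
eef_rot: [0.329, 0.673, 0.504, -0.432]
wrist_force: [-8.6, -21.6, 13.4]
opening: 0.902
```

{"op": "send_rows", "data": {
  "steps": [
    {"rx":0,"ry":0,"rz":0,"x":0.04,"y":0,"z":-0.09,"jaw":0.9}
  ]
}}

```text
clock: 9.45
position: [461.3, 43.1, 14.6]
eef_rot: [0.329, 0.672, 0.503, -0.432]
wrist_force: [-10.7, -24.5, 14.8]
opening: 0.904
```

```bash
python3 - <<'E'
from t import *
p,R,o=pose()
print(p,o['wrist_force'],o['ft_torque'])
im=read_camera('scene')[:,:,::-1].copy();cv2.imwrite('pics/scene9.png',im); crop(im,270,280,140,100,5,'pics/c9c.png')
im=read_camera('side')[:,:,::-1].copy();cv2.imwrite('pics/side9.png',im); crop(im,330,180,110,130,4,'pics/s9c.png')
E
```

```text
[461.27457702  43.05901418  14.57149819] [-10.70668756 -24.45877447  14.83837421] [-3.36709226  1.45782126  0.07074655]
```

View pics/c9c.png

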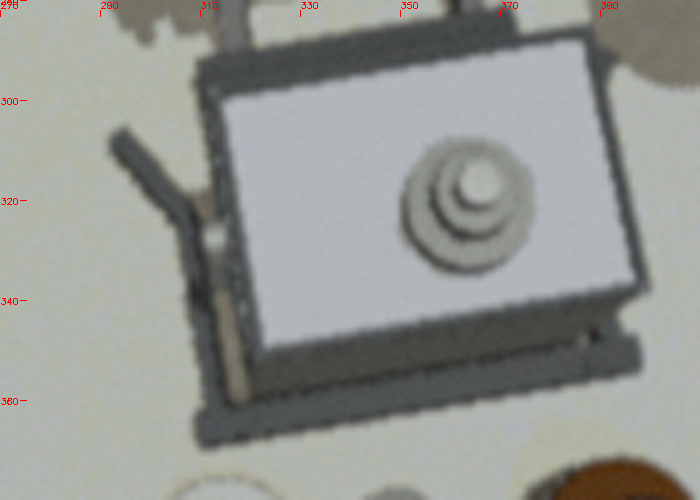

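View pics/s9c.png

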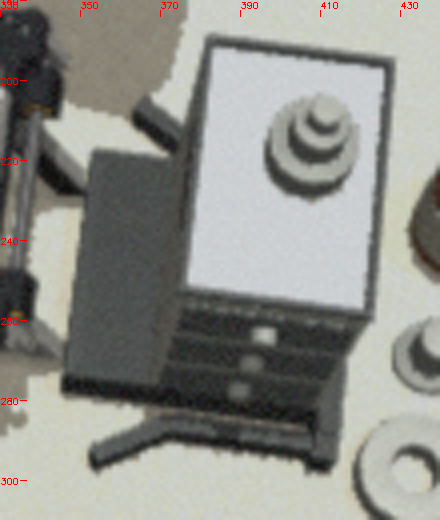

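{"op": "send_rows", "data": {
  "steps": [
    {"rx":0,"ry":0,"rz":0,"x":0.02,"y":0,"z":-0.05,"jaw":0.9},
    {"rx":0,"ry":0,"rz":0,"x":0.02,"y":0,"z":-0.05,"jaw":0.9}
  ]
}}

```text
clock: 9.75
position: [461.3, 43.0, 14.5]
eef_rot: [0.33, 0.672, 0.503, -0.432]
wrist_force: [-10.4, -24.2, 13.9]
opening: 0.9
```

```bash
python3 - <<'E'
from t import *
p,R,o=pose()
print(p,o['wrist_force'],o['ft_torque'])
print('heading',np.degrees(np.arctan2(*(-R.as_matrix()[:2,2])[::-1])))
im=read_camera('wrist')[:,:,::-1].copy();cv2.imwrite('pics/wrist10.png',im)
E
```

```text
[461.33016344  43.03183659  14.54608896] [-10.44508009 -24.16487289  13.88055639] [-3.26544037  1.47558996 -0.00713522]
heading 74.17862356553549
```

View pics/wrist10.png

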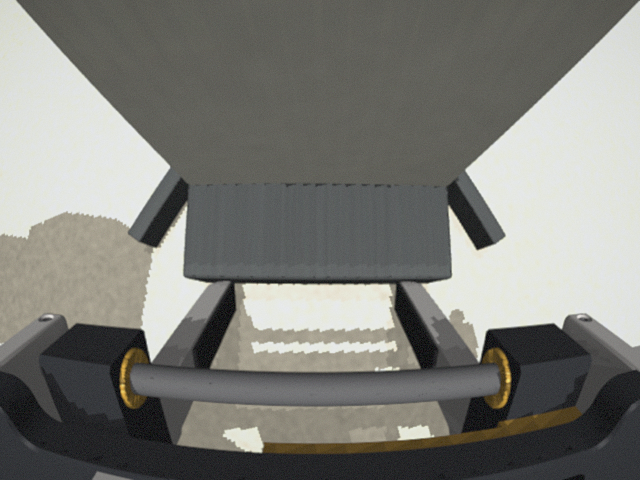

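The wrist view is symmetric between the fences, and the z moment is about 0 under a 26 N press, so the back is flat on the stop. I'll back off horizontally.

{"op": "send_rows", "data": {
  "steps": [
    {"rx":0,"ry":0,"rz":0,"x":-0.1,"y":0,"z":0.2,"jaw":0.9},
    {"rx":0,"ry":0,"rz":0,"x":-0.3,"y":0,"z":0.65,"jaw":0.9},
    {"rx":0,"ry":0,"rz":0,"x":-0.9,"y":0,"z":1.9,"jaw":0.9},
    {"rx":0,"ry":0,"rz":0,"x":-1.7,"y":0,"z":3.6,"jaw":0.9},
    {"rx":0,"ry":0,"rz":0,"x":-2.7,"y":0,"z":5.6,"jaw":0.9}
  ]
}}

```text
clock: 10.3
position: [441.7, -9.5, 15.8]
eef_rot: [0.323, 0.673, 0.507, -0.43]
wrist_force: [0.5, -0.0, -0.3]
opening: 0.898
```

```bash
python3 - <<'E'
from t import *
p,R,o=pose()
print(p,o['wrist_force'],o['ft_torque'])
im=read_camera('wrist')[:,:,::-1].copy();cv2.imwrite('pics/wrist11.png',im)
im=read_camera('scene')[:,:,::-1].copy();cv2.imwrite('pics/scene11.png',im); crop(im,270,280,140,100,5,'pics/c11c.png')
im=read_camera('side')[:,:,::-1].copy();cv2.imwrite('pics/side11.png',im); crop(im,330,180,150,130,4,'pics/s11c.png')
E
```

```text
[441.68791819  -9.4788405   15.78638112] [ 0.53673    -0.04356642 -0.30304603] [-0.23746012 -0.03657607  0.03180662]
```

View pics/wrist11.png

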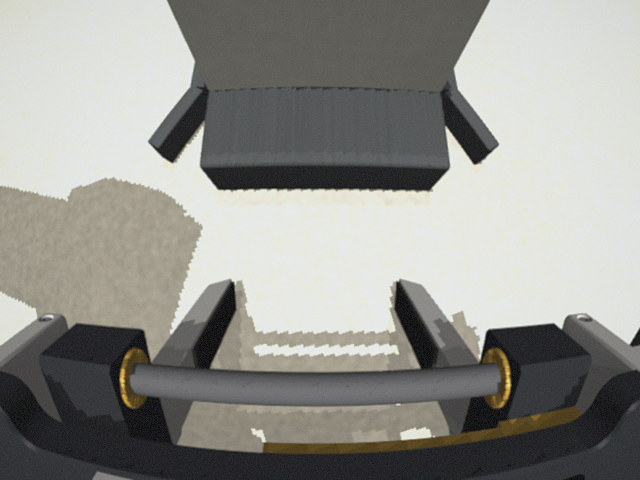

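View pics/c11c.png

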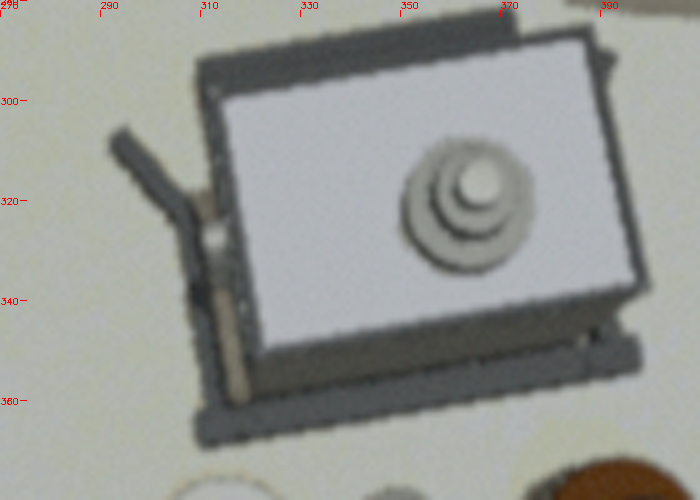

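View pics/s11c.png

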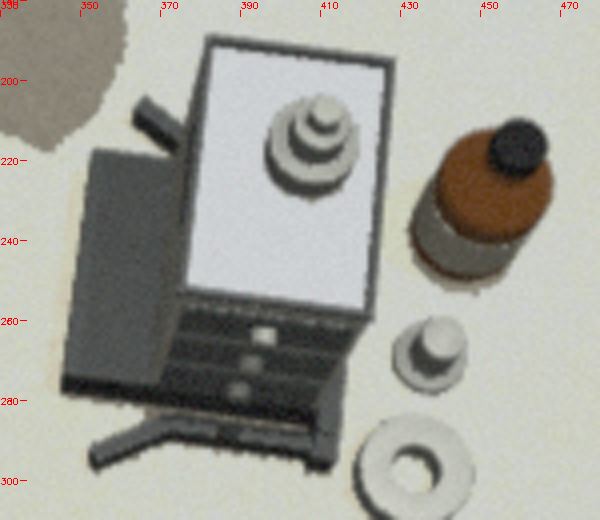

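```bash
python3 - <<'E'
from t import *
def lidhead(n,f,seed,z):
    im=cv2.imread(f); hsv=cv2.cvtColor(im,cv2.COLOR_BGR2HSV)
    b=im.astype(int); m=((b[:,:,0]-b[:,:,2]>1)&(b[:,:,2]>120)).astype(np.uint8)
    m=cv2.morphologyEx(m,cv2.MORPH_OPEN,np.ones((3,3)));m=cv2.morphologyEx(m,cv2.MORPH_CLOSE,np.ones((3,3)))
    k,l=cv2.connectedComponents(m); c=(l==l[seed[1],seed[0]]).astype(np.uint8)
    cn=max(cv2.findContours(c,0,cv2.CHAIN_APPROX_NONE)[0],key=cv2.contourArea).reshape(-1,2)
    P=np.array([onz(n,p,z)[:2] for p in cn],np.float32)
    r=cv2.minAreaRect(P); bx=cv2.boxPoints(r)
    # fit back & front edges
    out=[]
    for i in range(4):
        a,d=bx[i],bx[(i+1)%4]; L=np.linalg.norm(d-a); u=(d-a)/L; nn=np.array([-u[1],u[0]])
        s=(P-a)@u; t=(P-a)@nn; k=(abs(t)<3)&(s>8)&(s<L-8)
        vx,vy,_,_=cv2.fitLine(P[k],cv2.DIST_HUBER,0,.01,.01).ravel()
        an=np.degrees(np.arctan2(vy,vx))%180; out.append((round(L,1),round(float(an),2),int(k.sum())))
    print(n,f,'rect c',np.round(r[0],1),out)
for k in (5,7,11):
    lidhead('side',f'pics/side{k}.png',{5:(320,235),7:(380,230),11:(390,240)}[k],200)
    lidhead('scene',f'pics/scene{k}.png',{5:(315,250),7:(330,300),11:(335,330)}[k],200)
E
```

```text
side pics/side5.png rect c [465.5   3.1] [(np.float32(116.8), 167.88, 47), (np.float32(78.8), 78.08, 34), (np.float32(116.8), 167.55, 49), (np.float32(78.8), 77.76, 33)]
scene pics/scene5.png rect c [458.  -71.9] [(np.float32(1303.5), 153.62, 632), (np.float32(891.6), 75.72, 2), (np.float32(1303.5), 154.14, 224), (np.float32(891.6), 52.76, 3)]
side pics/side7.png rect c [480.2  92.9] [(np.float32(116.8), 163.64, 48), (np.float32(79.1), 73.59, 35), (np.float32(116.8), 163.33, 51), (np.float32(79.1), 73.28, 33)]Traceback (most recent call last):
  File "<stdin>", line 20, in <module>
  File "<stdin>", line 8, in lidhead
  File "h.py", line 8, in onz
    o,d=ray(n,p); return (o+d*(z-o[2])/d[2])
        ~~~^^^^^
  File "h.py", line 4, in ray
    c=camera_info(n); R=cv2.Rodrigues(c['rvec'])[0]
ValueError: time passes only in moves, steps and waits
```

```bash
sed -i 's/^def ray/_CI={}\n_ci=camera_info\ndef camera_info(n):\n    if n not in _CI: _CI[n]=_ci(n)\n    return _CI[n]\ndef ray/' h.py; python3 - <<'E'
from t import *
def fits(P):
    r=cv2.minAreaRect(P); bx=cv2.boxPoints(r); out=[]
    for i in range(4):
        a,d=bx[i],bx[(i+1)%4]; L=np.linalg.norm(d-a); u=(d-a)/L; nn=np.array([-u[1],u[0]])
        s=(P-a)@u; t=(P-a)@nn; k=(abs(t)<3)&(s>8)&(s<L-8)
        vx,vy,_,_=cv2.fitLine(P[k],cv2.DIST_HUBER,0,.01,.01).ravel()
        out.append((float(round(L,1)),round(float(np.degrees(np.arctan2(vy,vx))%180),2),int(k.sum())))
    return np.round(r[0],1),out
for n,k,seed,th in (('side',11,(390,240),3),('side',7,(380,230),3),('scene',11,(335,330),5),('scene',7,(330,300),5)):
    im=cv2.imread(f'pics/{n}{k}.png').astype(int)
    print(n,k,im[seed[1],seed[0]])
    m=((im[:,:,0]-im[:,:,2]>th)&(im[:,:,2]>90)).astype(np.uint8)
    m=cv2.morphologyEx(m,cv2.MORPH_OPEN,np.ones((3,3)));m=cv2.morphologyEx(m,cv2.MORPH_CLOSE,np.ones((3,3)))
    _,l=cv2.connectedComponents(m); c=(l==l[seed[1],seed[0]]).astype(np.uint8)
    cn=max(cv2.findContours(c,0,cv2.CHAIN_APPROX_NONE)[0],key=cv2.contourArea).reshape(-1,2)
    print(fits(np.array([onz(n,p,200)[:2] for p in cn],np.float32)))
E
```

```text
side 11 [132 131 129]
(array([432.4, -15.3]), [(956.9000244140625, 2.46, 3), (1383.699951171875, 82.06, 265), (956.9000244140625, 161.24, 3), (1383.699951171875, 81.65, 632)])
side 7 [132 132 130]
(array([432.4, -15.3]), [(956.9000244140625, 2.46, 3), (1383.699951171875, 82.06, 265), (956.9000244140625, 161.24, 3), (1383.699951171875, 81.65, 632)])
scene 11 [116 112 111]
(array([458. , -71.9]), [(1303.5, 153.62, 632), (891.5999755859375, 75.72, 2), (1303.5, 154.14, 224), (891.5999755859375, 52.76, 3)])
scene 7 [115 112 109]
(array([458. , -71.9]), [(1303.5, 153.62, 632), (891.5999755859375, 75.72, 2), (1303.5, 154.14, 224), (891.5999755859375, 52.76, 3)])
```

```bash
python3 - <<'E'
from t import *
def fits(P):
    r=cv2.minAreaRect(P); bx=cv2.boxPoints(r); out=[]
    for i in range(4):
        a,d=bx[i],bx[(i+1)%4]; L=np.linalg.norm(d-a); u=(d-a)/L; nn=np.array([-u[1],u[0]])
        s=(P-a)@u; t=(P-a)@nn; k=(abs(t)<3)&(s>8)&(s<L-8)
        vx,vy,_,_=cv2.fitLine(P[k],cv2.DIST_HUBER,0,.01,.01).ravel()
        out.append((float(round(L,1)),round(float(np.degrees(np.arctan2(vy,vx))%180),2),int(k.sum())))
    return np.round(r[0],1),out
for n,k,seed in (('side',11,(390,240)),('side',7,(380,230)),('scene',11,(335,330)),('scene',7,(330,300))):
    im=cv2.GaussianBlur(cv2.imread(f'pics/{n}{k}.png').astype(np.float32),(0,0),.7)
    d=im[:,:,0]-im[:,:,2]; v=im.mean(2); sv=v[seed[1]-3:seed[1]+4,seed[0]-3:seed[0]+4].mean()
    x0,y0=seed[0]-70,seed[1]-80
    m=((d>-1)&(v>sv*.82)).astype(np.uint8)
    m=cv2.morphologyEx(m,cv2.MORPH_OPEN,np.ones((3,3)))
    _,l=cv2.connectedComponents(m); c=(l==l[seed[1],seed[0]]).astype(np.uint8)
    cn=max(cv2.findContours(c,0,cv2.CHAIN_APPROX_NONE)[0],key=cv2.contourArea).reshape(-1,2)
    print(n,k,fits(np.array([onz(n,p,200)[:2] for p in cn],np.float32)))
E
```

```text
side 11 (array([491.6, 135.4]), [(118.0, 163.77, 51), (80.19999694824219, 73.93, 35), (118.0, 163.88, 51), (80.19999694824219, 73.53, 34)])
side 7 (array([480.2,  93.3]), [(118.30000305175781, 163.65, 50), (80.5999984741211, 73.45, 35), (118.30000305175781, 163.51, 51), (80.5999984741211, 73.93, 34)])
scene 11 (array([489. , 136.9]), [(120.5, 163.85, 61), (79.80000305175781, 73.65, 39), (120.5, 163.81, 64), (79.80000305175781, 73.58, 38)])
scene 7 (array([477.6,  94.3]), [(120.5999984741211, 163.77, 61), (79.4000015258789, 73.74, 37), (120.5999984741211, 163.81, 62), (79.4000015258789, 73.59, 37)])
```

```bash
python3 - <<'E'
from t import *
for n,ya,yb,xa,xb,tr in (('side',225,290,405,428,0),('scene',345,375,318,385,1)):
    im=cv2.GaussianBlur(cv2.imread(f'pics/{n}0.png').mean(2).astype(np.float32),(0,0),.7)
    for name in ('in','out'):
        P=[]
        if tr==0:
            for y in range(ya,yb):
                r=im[y,xa-10:xb]; th=(r.max()+r.min())/2; i=np.where(r<th)[0]
                j=i[0] if name=='in' else i[-1]; o=-1 if name=='in' else 1
                P.append((xa-10+j+o*(th-r[j])/(r[j+o]-r[j]),y))
        else:
            for x in range(xa,xb):
                r=im[ya-5:yb,x]; th=(r.max()+r.min())/2; i=np.where(r<th)[0]
                j=i[0] if name=='in' else i[-1]; o=-1 if name=='in' else 1
                P.append((x,ya-5+j+o*(th-r[j])/(r[j+o]-r[j])))
        z=30 if (tr==0)==(name=='out') else 0
        for z in(30,0):
            W=np.array([onz(n,p,z)[:2] for p in P],np.float32)
            vx,vy,x0,y0=cv2.fitLine(W,cv2.DIST_HUBER,0,.01,.01).ravel(); print(n,name,z,round(float(np.degrees(np.arctan2(vy,vx))%180),2),x0,y0)
E
```

```text
side in 30 163.55 520.25934 169.69508
side in 0 163.55 512.2622 175.88434
side out 30 163.6 519.70685 187.9671
side out 0 163.6 511.69537 194.63257
scene in 30 163.64 505.53616 179.38261
scene in 0 163.64 502.7661 178.15648Traceback (most recent call last):
  File "<stdin>", line 15, in <module>
IndexError: index 35 is out of bounds for axis 0 with size 35
```

```bash
python3 - <<'E'
from t import *
print(robot.observe()['wrist_force']); print(job.hand_in())
E
```

```text
[ 0.6247313   0.17270322 -0.35921771]
the job is handed in; nothing more can be done
None
```

I pushed the cabinet low on its foot with both open fingers, along a slow arc of about 200 mm into the bay. I pressed it against the stop, backed the arm off about 55 mm, and handed in at about 10.5 s of the 64 s.

Last checks, all taken after backing off except the press force and the stop line:
- **Squareness:** the cabinet's back edge reads 163.8° against 163.6° for the stop plate. Under the final press of about 26 N (30 N in all), the turning moment was close to zero, so the back sat flat.
- **Position:** the cabinet's centre is 45.4 mm from the stop face, where 45 is wanted. It looks centred between the fences, with no visible gap at the stop.
- **The die and the rest:** the die was still standing on the lid. The amber bottle, ring and punch had not visibly moved. The force on the tool was about 0 N, so the arm was touching nothing.

Some readings disagreed. The two fixed cameras differ by 3–5 mm in absolute position, so I compared the cabinet and the bay within the same camera. One hand-picked heading before docking was about 1.6° off the others, and edge fits later replaced it. The first move call was refused because its rows were incomplete, so nothing moved. Two scripts stopped with errors, which cost a fit of the stop's far edge in one view.

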